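# Open a gated parts drawer to its stop and put a valve coil away

### The job

Pull the blue drawer of the little parts cabinet all the way out to its end stop: part-way it comes up against a safety catch, where its front has to be lifted by the handle to get past. Then stand the black valve coil upright in the drawer's middle bay. Leave the drawer fully out and sitting level, and do not disturb the jar on top of the cabinet.

Things in the scene. Friction and masses are not known exactly. Their poses are not given: they have to be found in the camera images.
- parts_cabinet: Fixed grey cabinet, 190 mm deep (x), 170 wide (y), one blue drawer. Origin: foot of its front face, in the middle; x into the cabinet, z up; the drawer slides along -x. Its steel top (112 to 128 mm up) overhangs the face by 33 mm: an upright tool at the shut handle hits it, so point down and forward, 35 to 45 degrees from vertical. The table's tall tubular push handle stands to its right (y -0.36).
- drawer (a joint): How far the drawer is out, m: 0 shut, 0.140 at its solid end stop; starts shut or up to 0.02 ajar. About 3 N of friction. A hidden catch inside the cabinet stops it solidly somewhere between 0.050 and 0.080, a different place every time, to be felt; pulling harder does not pass it. To pass: lift the handle 17 to 20 mm there, pull on 28 mm while lifted, then let it down level.
- handle_grip (a point): Middle of the drawer's upright round bar handle, 11 mm thick, 44 tall, 55 mm above the table; 30 mm free behind it to the drawer front; 45 mm before the cabinet face when shut. x into the cabinet, z up. Lifting it (3 N) tips the drawer up about its rear end, 205 mm behind; 22 mm at most, and only within 6 mm of the catch: before that a guide stops it at 6 mm. Let go, it falls back level.
- middle_bay (a point): Centre of the floor of the drawer's middle bay, 60 mm (x) by 130 mm (y) inside; floor 22 mm above the table, cross walls 45 mm high, side walls 53. It moves with the drawer, 107 mm behind the handle; fully out it lies 78 mm in front of the cabinet face, clear of the overhang. Axes as the handle's. The bays before and behind it already hold fittings.
- coil_center (a point): Centre of the block of the loose black valve coil, 30 x 30 mm and 38 mm tall, with a white stub on top (46 mm in all); it stands on the table, the centre 19 mm up. x, y are square to its sides, z its upright axis; a connector sticks out a few mm on its +y side. 0.13 kg or so; grasp it across x.
- seal_jar: Loose jar of sealing rings, clear with a black lid, 58 mm across and 56 mm tall, standing on the cabinet's top. Origin at the centre of its underside. Must not be disturbed.
There are look-alikes about, which are no part of the job. Of the things like the part that bears coil_center, leave any that is yellow; of the rest the smaller one is meant.

How it is judged:
On the way:
1. the drawer has been pulled out past the catch to its end stop and sits level, before the coil goes in (value of joint drawer above 0.136 m and angle between handle_grip's own z axis and vertical below 0.02 rad and horizontal distance between coil_center and middle_bay above 0.08 m), for 0.2 s.
At the end, for the whole second after the job is handed in: The drawer is out to within 7 mm of its end stop and level (front tipped up less than 0.02 rad); the coil stands upright (within 0.2 rad) on the floor of the middle bay, released and at rest (value of joint drawer above 0.133 m and angle between handle_grip's own z axis and vertical below 0.02 rad and x of coil_center in the frame of middle_bay between -0.03 and 0.03 m and y of coil_center in the frame of middle_bay between -0.065 and 0.065 m and z of coil_center in the frame of middle_bay below 0.026 m and angle between coil_center's own z axis and vertical below 0.2 rad and linear speed of valve_coil below 0.02 m/s); the robot touches nothing.
It fails at once if the jar on the cabinet is shifted by more than 25 mm or knocked over (distance of seal_jar from where it was at the start of the episode above 0.025 m or angle between seal_jar's own z axis and vertical above 0.4 rad).
It also fails if it takes over 66 s, if anything falls off the work surface, if the arm or the gripper's body presses on something with over 40 N, if the wrist force passes 120 N, or if a joint passes its speed limit or range.

### The arm

A 7-joint arm with a two-finger parallel gripper is mounted at the origin on a cart in front of the work surface, level with it; the furniture and walls round the work are solid. World frame = base frame: x ahead of the robot, y to its left, z up, the work surface at z = 0. Lengths are in m, angles in rad, forces in N, time in s.
With the tool pointing down it reaches from about 0.425 to 0.875 m from the base axis. Payload 8.4 kg.
Tool frame: the origin (TCP) lies on the front face of the gripper's body, between the roots of the fingers; the fingertips stand 70 mm ahead of it and the grasp point (between the pads) lies 51 mm ahead of it (manip.tip_extent is the distance from the TCP to the fingertips, in m); x points along the fingers, y is the direction in which the jaws open and shut, and the axes are right-handed (so a half turn about x gives the same grasp; the last joint's range is limited). The gripper opens to 87 mm and grips with 3 to 60 N. Pads are 19 mm wide; open, the fingers measure 117 mm over their backs; the gripper's body (75 mm by 190 mm) begins 51 mm behind the grasp point.
Start: joints at [1.04, 0.333, 0.04, 1.465, -0.013, 1.343, -0.059], TCP at [0.272, -0.59, 0.292] pointing down, gripper open.
Joint ranges: [-2.58, 2.58], [-0.38, 2.09], [-1.3, 1.39], [0.25, 2.4], [-1.5, 4.64], [0.08, 2.09], [-2.65, 2.65]. Speed limits (rad/s): [2.22, 2.22, 2.79, 2.79, 3.14, 3.14, 3.14].

### API

Orientations are given as [roll, pitch, yaw] about the fixed x, y, z axes, in that order (R = Rz(yaw) Ry(pitch) Rx(roll)).
In Python, from workcell import monitor, optics, manip gives the robot as it stands. The module is installed in compiled form; this text tells all that it offers.
- The arm moves only by the tool arm_command, never from a script. Its argument "increments" is a list of rows, each an object of numbers: "claw": the finger opening in cm, from 0 to 8.7; "tx", "ty", "tz": the shift along the world's x, y, z in cm; "roll": the turn about the world's z in rad. In form: [{"claw": .., "tx": .., "ty": .., "tz": .., "roll": ..}, ...]. A call has 1 to 5 rows; each row is the pose to reach, as a shift and turn from the pose commanded when the call began; what a row does not reach only later rows make up. A row lasts 1/8 s, in which the tool goes at most 62.5 mm and 10.7 degrees, less where a joint would pass 70% of its speed; a pose out of reach is approached as far as the arm can. A call with a gripper value outside its range is refused whole. The fingers move at their own pace and stop on an object; "squeeze" is the grip in N (left out, the last holds). Time passes only in rows, so rows that repeat a pose let the fingers close. It gives the time, the measured TCP pose, the force and the opening at its end, in the units of the state.
- monitor.sense(): the state, without advancing time (a new reading comes with each control period).
- optics.grab_frame(name): name is "scene" or "top"; returns a dict with "color" (400x640x3 uint8, red, green, blue), "depth" (400x640 float32, m along the optical axis (not along the pixel's ray), 0 where there is no reading), "mtx" (3x3 intrinsics, pixels), "k1" (the pictures are not rectified: a ray, as slopes to the right and down, at radius r is drawn at 1 + k1 r^2 times it, then the intrinsics apply), "eye" and "attitude" of the camera in the world. Camera axes: x right, y down, z forward; pixel columns grow to the right and rows downward; lengths in m; the calibration is good to about 2 mm. A picture is of the moment at which its call begins.
- manip.sign_off(): hands the job in, once; it reports no verdict.
The state is a dict: "clock": time; "q": joint angles; "qd": joint speeds; "joint_efforts": joint torques, N m; "ee_pos": TCP position; "eef_rot": TCP orientation; "force": force on the tool from outside, world axes, zero at the start; "moment": the same for the moment, N m; "width": finger opening in m.
Only numpy, scipy, OpenCV 4.12 (cv2) and the standard library are available. Lean on these libraries where they do the work, as an engineer would, in place of code of your own. Each camera call takes 0.05 s, during which the arm holds its last target. There are 200 camera calls.

## Working session

There is one attempt and no reset: what is moved stays moved. The work goes in short steps, Python scripts to look and compute and a tool call to move; the robot and the scene stay as the last step left them, time stands still between calls to the robot, and variables do not carry over. Pictures are saved under pics/ and viewed, about 8 in all and at most 12, crops included, and the job is handed in when it is done.

Besides the shell and the picture viewer there is one more tool, called after ">>>" in YAML: its name, and indented under it one key for each argument. arm_command: Moves the arm, as the interface text tells. Its arguments: {"type":"object","properties":{"increments":{"type":"array","items":{"type":"object","properties":{"claw":{"type":"number"},"tx":{"type":"number"},"ty":{"type":"number"},"tz":{"type":"number"},"roll":{"type":"number"}}}},"squeeze":{"type":"number"}},"required":["increments"]}

```bash
mkdir -p pics; cat > h.py <<'E'
import numpy as np, cv2
from workcell import monitor, optics, manip
def grab(n):
    return optics.grab_frame(n)
def ray(f,u,v):
    K=np.array(f['mtx']);x=(u-K[0,2])/K[0,0];y=(v-K[1,2])/K[1,1]
    a,b=x,y
    for _ in range(20):
        s=1+f['k1']*(a*a+b*b);a,b=x/s,y/s
    return np.array([a,b,1.0])
def R(f):
    A=np.array(f['attitude'],float)
    if A.shape==(3,3):return A
    from scipy.spatial.transform import Rotation as Ro
    return Ro.from_euler('xyz',A).as_matrix() if A.size==3 else Ro.from_quat(A).as_matrix()
def onz(f,u,v,z):
    d=R(f)@ray(f,u,v);e=np.array(f['eye']);return e+d*(z-e[2])/d[2]
def dep(f,u,v):
    return np.array(f['eye'])+R(f)@ray(f,u,v)*f['depth'][int(v),int(u)]
def save(f,n,crop=None,s=1):
    im=f['color'][:,:,::-1]
    if crop: x0,y0,x1,y1=crop; im=im[y0:y1,x0:x1]
    cv2.imwrite('pics/'+n,cv2.resize(im,None,fx=s,fy=s,interpolation=cv2.INTER_CUBIC))
E
python3 - <<'E'
from h import *
for n in('scene','top'):
    f=grab(n);save(f,n+'0.png');print(n,f['mtx'],f['k1'],f['eye'],f['attitude'])
    import pickle;pickle.dump(f,open(n+'0.pkl','wb'))
print(monitor.sense())
E
```

```text
scene [[432.26549506   0.         319.48434167]
 [  0.         432.26549506 199.61747436]
 [  0.           0.           1.        ]] 0.0034231561644339575 [-0.01000889  0.48116439  0.80754863] [-2.33117591  0.01118355 -2.23788025]
top [[461.86849581   0.         322.58572025]
 [  0.         461.86849581 196.92829587]
 [  0.           0.           1.        ]] -0.07284268999206332 [0.39203145 0.03117818 0.9881332 ] [-2.91289759e+00 -1.71315215e-03 -1.61482414e+00]
{'clock': 0.1, 'q': array([ 1.03977621,  0.33383516,  0.03987405,  1.46616545, -0.01338379,
        1.34331434, -0.05849931]), 'qd': array([-3.34826045e-05, -1.56170668e-03,  1.22498956e-03, -1.61359947e-03,
        3.52351056e-04, -3.71649185e-04, -2.56946323e-04]), 'joint_efforts': array([ 5.08462399e-03, -6.57809830e+01,  1.34058148e+00, -4.04705107e+01,
       -5.97628229e-02,  4.09402186e-02,  1.36936274e-05]), 'ee_pos': array([ 0.27188471, -0.59005217,  0.29145995]), 'eef_rot': array([-1.49318546,  1.56933973,  2.08021559]), 'force': array([-0.51060421,  0.22291852,  0.45070122]), 'moment': array([-0.0430436 , -0.01313784, -0.05238835]), 'width': 0.08708061660038073}
```

View pics/scene0.png

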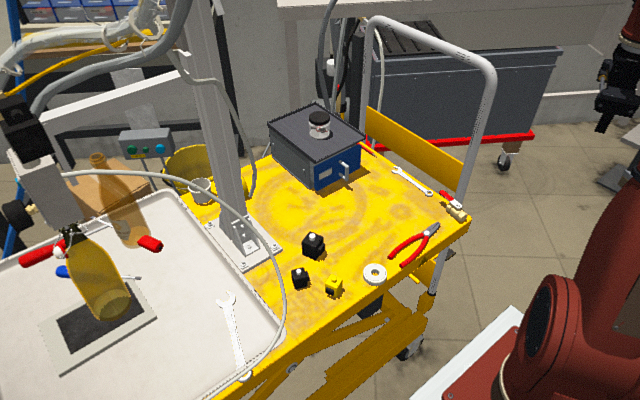

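View pics/top0.png

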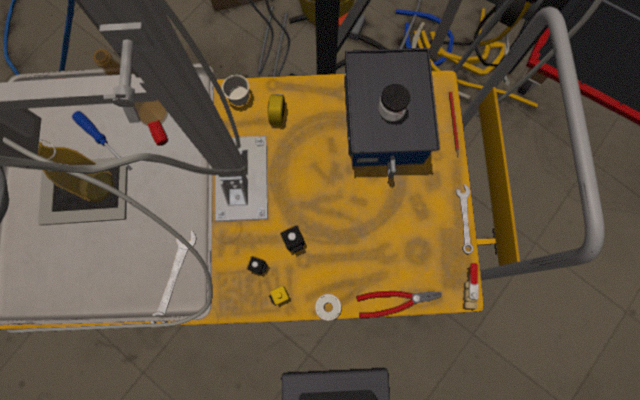

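The small black coil is at top (258,266) / scene (300,278). Its look-alikes are the larger black one at (293,238) / (313,245) and the yellow one at (280,297) / (333,288). The blue drawer's handle is at top (391,165) / scene (345,170), with the jar at (394,100) / (319,124). I choose the small black one, and will check it in a crop while I measure.

```bash
cat > m1.py <<'E'
from h import *
import pickle
t=pickle.load(open('top0.pkl','rb'));s=pickle.load(open('scene0.pkl','rb'))
np.set_printoptions(precision=4,suppress=True)
for n,f,pts in(('top',t,[(258,266),(293,238),(280,297),(391,165),(391,180),(394,93),(350,60),(430,60),(350,150),(435,148),(240,190),(235,160),(150,155),(210,290),(545,15),(580,100),(600,230),(500,270),(505,50),(467,220),(400,300),(240,90),(277,110)]),('scene',s,[(300,278),(313,245),(333,288),(345,172),(346,165),(320,118),(240,240),(200,100),(283,310),(250,215),(420,30),(370,60),(480,150),(432,270)])):
    print(n)
    for p in pts: print(p,dep(f,*p))
a=t['color'][235:315,225:325,::-1];b=s['color'][225:305,280:360,::-1]
c=t['color'][140:190,340:440,::-1];d=s['color'][130:210,300:380,::-1]
r=lambda i:cv2.resize(i,(390,290),interpolation=cv2.INTER_CUBIC)
cv2.imwrite('pics/c1.png',np.vstack([np.hstack([r(a),r(b)]),np.hstack([r(c),r(d)])]))
E
python3 m1.py
```

```text
top
(258, 266) [0.4735 0.158  0.0398]
(293, 238) [0.5249 0.0835 0.0619]
(280, 297) [0.4095 0.1149 0.0365]
(391, 165) [ 0.665  -0.1236  0.0778]
(391, 180) [ 0.6538 -0.1341 -0.0005]
(394, 93) [ 0.777  -0.1234  0.1807]
(350, 60) [ 0.8833 -0.0491  0.1224]
(430, 60) [ 1.3378 -0.4517 -0.6992]
(350, 150) [ 0.7149 -0.0442  0.0369]
(435, 148) [ 0.684  -0.2071  0.12  ]
(240, 190) [0.6402 0.1975 0.0201]
(235, 160) [0.6631 0.1828 0.1597]
(150, 155) [0.5696 0.2245 0.4786]
(210, 290) [0.4258 0.2371 0.121 ]
(545, 15) [ 0.8205 -0.3438  0.3586]
(580, 100) [ 0.6648 -0.3624  0.3751]
(600, 230) [ 0.471  -0.3563  0.3755]
(500, 270) [ 0.4428 -0.3433  0.0276]
(505, 50) [ 1.3058 -0.7143 -0.5797]
(467, 220) [ 0.5556 -0.2929  0.0036]
(400, 300) [ 0.3926 -0.1335 -0.0011]
(240, 90) [0.8861 0.2007 0.0007]
(277, 110) [0.8067 0.1105 0.0565]
scene
(300, 278) [0.4639 0.1728 0.0375]
(313, 245) [0.5133 0.0989 0.0479]
(333, 288) [0.402  0.1309 0.0321]
(345, 172) [ 0.6544 -0.1187  0.0598]
(346, 165) [ 0.6572 -0.1239  0.0795]
(320, 118) [ 0.7627 -0.1201  0.1748]
(240, 240) [0.6255 0.2246 0.0553]
(200, 100) [0.6669 0.2279 0.4029]
(283, 310) [0.4002 0.2586 0.0754]
(250, 215) [0.7219 0.145  0.0099]
(420, 30) [ 1.2475 -1.0784  0.0073]
(370, 60) [ 0.8263 -0.3536  0.2419]
(480, 150) [ 1.0098 -1.4869 -0.7253]
(432, 270) [ 0.4613 -0.3526 -0.3645]
```

View pics/c1.png

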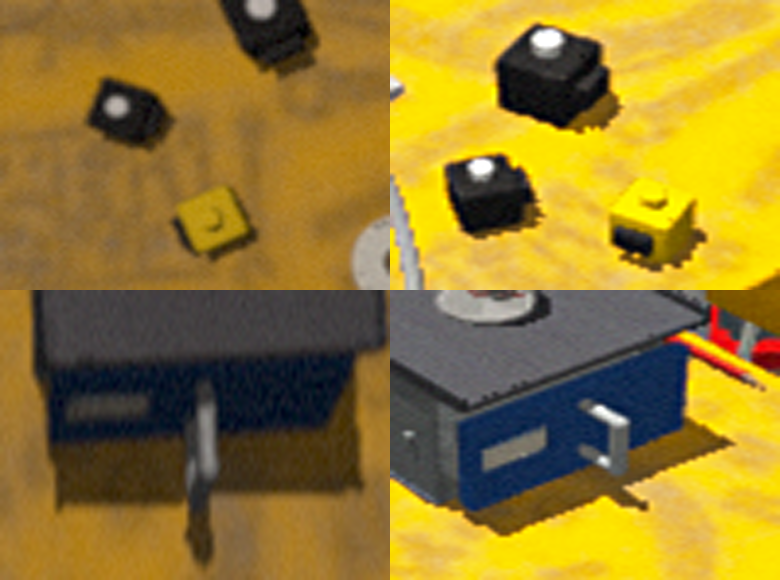

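The crop confirms it: the small black coil (top 258,266) is clearly smaller than the other black one, and its connector points right and down in the top view. The handle is an upright bar standing before the blue front. Next I'll measure by point cloud.

```bash
cat >> h.py <<'E'
def cloud(f,box):
    h,w=f['depth'].shape;u,v=np.meshgrid(np.arange(w),np.arange(h))
    r=ray0(f,u,v);P=(r*f['depth'][...,None])@R(f).T+np.array(f['eye'])
    lo,hi=np.array(box).T
    m=((P>lo)&(P<hi)).all(-1)&(f['depth']>0)
    return P[m],f['color'][m].astype(int),np.c_[u[m],v[m]]
def ray0(f,u,v):
    K=f['mtx'];x=(u-K[0][2])/K[0][0];y=(v-K[1][2])/K[1][1];a,b=x,y
    for _ in range(20):
        s=1+f['k1']*(a*a+b*b);a,b=x/s,y/s
    return np.stack([a,b,np.ones_like(a)],-1)
def rect(P):
    c,(w,h),a=cv2.minAreaRect((P[:,:2]*1000).astype(np.float32));return np.round(c,1),round(w,1),round(h,1),round(a,1)
E
cat > m2.py <<'E'
from h import *
import pickle
np.set_printoptions(precision=4,suppress=True)
from scipy.spatial.transform import Rotation as Ro
print('tool axes\n',Ro.from_euler('xyz',monitor.sense()['eef_rot']).as_matrix())
for n in('top','scene'):
    f=pickle.load(open(n+'0.pkl','rb'));print(n)
    P,c,uv=cloud(f,[(.60,.95),(-.26,0),(.116,.136)]);print('cabtop',rect(P),np.median(P[:,2]))
    P,c,uv=cloud(f,[(.62,.674),(-.17,-.08),(.035,.095)]);print('handle',len(P),P.min(0),P.max(0),np.median(P,0))
    for lo,hi in((.035,.05),(.05,.065),(.065,.09)):
        q=P[(P[:,2]>lo)&(P[:,2]<hi)]
        if len(q): print('  ',lo,len(q),q.min(0),q.max(0),np.median(q,0))
    P,c,uv=cloud(f,[(.43,.51),(.12,.20),(.030,.055)]);k=c.max(1)<90
    print('coil black top',rect(P[k]),k.sum(),np.median(P[k],0));k=c.min(1)>140;print('stub',k.sum(),P[k].mean(0),P[k][:,2].max())
    P,c,uv=cloud(f,[(.43,.51),(.12,.20),(.008,.055)]);k=c.max(1)<90;print('coil all',rect(P[k]))
    P,c,uv=cloud(f,[(.70,.85),(-.19,-.05),(.17,.2)]);print('jar lid',rect(P))
    P,c,uv=cloud(f,[(.3,1.),(-.45,-.30),(.1,.6)]);print('push',P.min(0),P.max(0))
    for x in np.arange(.4,.95,.05):
        q=P[(P[:,0]>x)&(P[:,0]<x+.05)]
        if len(q):print('   %.2f'%x,len(q),q.min(0),q.max(0))
    P,c,uv=cloud(f,[(.3,.65),(-.3,.24),(.065,.8)]);print('tall stuff',len(P),P.min(0) if len(P) else '',P.max(0) if len(P) else '')
E
python3 m2.py
```

```text
tool axes
 [[-0.0007  0.4185 -0.9082]
 [ 0.0013 -0.9082 -0.4185]
 [-1.     -0.0015  0.0001]]
top
cabtop (array([ 792.1, -127. ]), 176.3, 226.8, 89.8) 0.12021719877761605
handle 94 [ 0.6492 -0.1315  0.0351] [ 0.6735 -0.121   0.0854] [ 0.6556 -0.1254  0.0776]
   0.035 23 [ 0.6497 -0.1312  0.0351] [ 0.6734 -0.1215  0.0485] [ 0.6557 -0.125   0.0388]
   0.05 11 [ 0.6495 -0.131   0.053 ] [ 0.6564 -0.1216  0.0643] [ 0.6518 -0.1239  0.0558]
   0.065 60 [ 0.6492 -0.1315  0.0654] [ 0.6735 -0.121   0.0854] [ 0.6581 -0.1257  0.0809]
coil black top (array([476. , 162.5]), 30.8, 28.3, 69.4) 169 [0.4748 0.1624 0.0379]
stub 14 [0.4778 0.1641 0.0469] 0.0494054543189526
coil all (array([475.5, 161.1]), 33.7, 28.3, 69.4)
jar lid (array([ 771.2, -127.2]), 55.1, 56.7, 47.0)
push [ 0.4289 -0.3677  0.1004] [ 0.8463 -0.3416  0.3811]
   0.40 1137 [ 0.4289 -0.3654  0.1009] [ 0.45   -0.3416  0.3661]
   0.45 873 [ 0.45   -0.3677  0.1019] [ 0.5    -0.3418  0.3801]
   0.50 656 [ 0.5001 -0.3653  0.3568] [ 0.55   -0.3425  0.3811]
   0.55 652 [ 0.55   -0.3662  0.3569] [ 0.5999 -0.3418  0.3797]
   0.60 619 [ 0.6    -
[... 1097 characters left out ...]
0.40 1009 [ 0.4283 -0.3611  0.1011] [ 0.45   -0.3374  0.3623]
   0.45 339 [ 0.45   -0.3599  0.1034] [ 0.5    -0.3388  0.3765]
   0.50 236 [ 0.5002 -0.3596  0.3519] [ 0.55   -0.3375  0.3779]
   0.55 212 [ 0.5504 -0.3584  0.3517] [ 0.5999 -0.3381  0.3773]
   0.60 194 [ 0.6002 -0.3579  0.3531] [ 0.6496 -0.3388  0.3766]
   0.65 181 [ 0.6501 -0.3596  0.3518] [ 0.6993 -0.3387  0.3771]
   0.70 168 [ 0.7003 -0.3596  0.3519] [ 0.75   -0.3385  0.3773]
   0.75 153 [ 0.7501 -0.362   0.353 ] [ 0.7999 -0.3381  0.3766]
   0.80 760 [ 0.8004 -0.3653  0.1004] [ 0.8481 -0.3359  0.374 ]
   0.85 1 [ 0.8511 -0.3486  0.2494] [ 0.8511 -0.3486  0.2494]
tall stuff 3028 [ 0.4197 -0.1247  0.0653] [0.65   0.24   0.5955]
```

>>> arm_command:
  increments:
    - {"tz": 6, "ty": 1, "roll": -0.15}
    - {"tz": 12, "tx": 2, "ty": 4, "roll": -0.3}
    - {"tz": 16, "tx": 5, "ty": 8, "roll": -0.43}
    - {"tz": 16, "tx": 6, "ty": 13, "roll": -0.43}
    - {"tz": 16, "tx": 7, "ty": 18, "roll": -0.43}

```text
invalid input at $.increments[0]: expected keys claw, tx, ty, tz, roll
```

```bash
python3 - <<'E'
from h import *
import pickle
np.set_printoptions(precision=3,suppress=True)
s=monitor.sense();print(s['clock'],s['ee_pos'],s['eef_rot'],s['q'],s['force'])
for n in('top','scene'):
    f=pickle.load(open(n+'0.pkl','rb'));print(n)
    P,c,uv=cloud(f,[(.3,.68),(.12,.32),(.06,.8)])
    for x in np.arange(.3,.66,.03):
        q=P[(P[:,0]>x)&(P[:,0]<x+.03)]
        if len(q):print('%.2f'%x,len(q),'ymin %.3f at z %.3f'%(q[q[:,1].argmin(),1],q[q[:,1].argmin(),2]),'z<.2: ymin',q[q[:,2]<.2][:,1].min() if (q[:,2]<.2).any() else None)
E
```

```text
0.1 [ 0.272 -0.59   0.291] [-1.493  1.569  2.08 ] [ 1.04   0.334  0.04   1.466 -0.013  1.343 -0.058] [-0.511  0.223  0.451]
top
0.36 14 ymin 0.261 at z 0.062 z<.2: ymin 0.26099543548250936
0.39 75 ymin 0.237 at z 0.104 z<.2: ymin 0.23718862184645215
0.42 81 ymin 0.230 at z 0.152 z<.2: ymin 0.22983065328243574
0.45 140 ymin 0.230 at z 0.167 z<.2: ymin 0.22979450834921597
0.48 301 ymin 0.236 at z 0.199 z<.2: ymin 0.2360779934294164
0.51 833 ymin 0.256 at z 0.250 z<.2: ymin None
0.54 952 ymin 0.199 at z 0.634 z<.2: ymin None
0.57 1193 ymin 0.171 at z 0.285 z<.2: ymin None
0.60 431 ymin 0.158 at z 0.218 z<.2: ymin 0.18250386729872273
0.63 8312 ymin 0.158 at z 0.208 z<.2: ymin 0.1580357122798627
0.66 2077 ymin 0.166 at z 0.210 z<.2: ymin 0.16782720711992408
scene
0.36 13 ymin 0.263 at z 0.063 z<.2: ymin 0.26314681405195484
0.39 116 ymin 0.240 at z 0.110 z<.2: ymin 0.23986588893613786
0.42 334 ymin 0.233 at z 0.150 z<.2: ymin 0.2328321814119976
0.45 515 ymin 0.233 at z 0.160 z<.2: ymin 0.23287538317318454
0.48 213 ymin 0.240 at z 0.204 z<.2: ymin None
0.51 475 ymin 0.259 at z 0.251 z<.2: ymin None
0.54 405 ymin 0.202 at z 0.578 z<.2: ymin None
0.57 457 ymin 0.173 at z 0.277 z<.2: ymin None
0.60 108 ymin 0.162 at z 0.214 z<.2: ymin 0.16365071966193556
0.63 6124 ymin 0.161 at z 0.176 z<.2: ymin 0.16099531797540784
0.66 1135 ymin 0.168 at z 0.225 z<.2: ymin 0.17026264953596848
```

>>> arm_command:
  increments:
    - {"claw": 8, "tx": 0, "ty": 1, "tz": 6, "roll": -0.15}
    - {"claw": 8, "tx": 2, "ty": 4, "tz": 11, "roll": -0.3}
    - {"claw": 8, "tx": 5, "ty": 8, "tz": 14, "roll": -0.43}
    - {"claw": 8, "tx": 6, "ty": 13, "tz": 15, "roll": -0.43}
    - {"claw": 8, "tx": 7, "ty": 18, "tz": 15, "roll": -0.43}

```text
clock: 0.72
ee_pos: [0.3426, -0.4088, 0.4429]
eef_rot: [2.308, 1.57, -0.831]
force: [0.5, 0.4, 0.6]
width: 0.0797
```

>>> arm_command:
  increments:
    - {"claw": 6, "tx": 0, "ty": 6, "tz": 0, "roll": 0}
    - {"claw": 6, "tx": 2, "ty": 11.5, "tz": 0, "roll": 0}
    - {"claw": 6, "tx": 6, "ty": 16, "tz": 0, "roll": 0}
    - {"claw": 6, "tx": 10, "ty": 20.5, "tz": 0, "roll": 0}
    - {"claw": 6, "tx": 14, "ty": 25, "tz": 0, "roll": 0}

```text
clock: 1.35
ee_pos: [0.4828, -0.1587, 0.4422]
eef_rot: [2.142, 1.571, -0.998]
force: [0.9, -1.3, -0.3]
width: 0.0605
```

>>> arm_command:
  increments:
    - {"claw": 5, "tx": 4, "ty": 2.5, "tz": -3, "roll": 0}
    - {"claw": 5, "tx": 8, "ty": 3.5, "tz": -6, "roll": 0}
    - {"claw": 5, "tx": 13, "ty": 3.5, "tz": -9, "roll": 0}
    - {"claw": 5, "tx": 14, "ty": 3.5, "tz": -14, "roll": 0}
    - {"claw": 5, "tx": 14, "ty": 3.5, "tz": -19, "roll": 0}

```text
clock: 1.98
ee_pos: [0.6226, -0.1249, 0.2497]
eef_rot: [-0.734, 1.57, 2.41]
force: [0.2, -0.3, 0.2]
width: 0.0498
```

```bash
cat > st.py <<'E'
from h import *
from scipy.spatial.transform import Rotation as Ro
np.set_printoptions(precision=4,suppress=True)
s=monitor.sense();M=Ro.from_euler('xyz',s['eef_rot']).as_matrix()
print(s['clock'],s['ee_pos'],'x',M[:,0],'yaw of jaws',np.degrees(np.arctan2(M[1,1],M[0,1])),'q',s['q'],'F',s['force'],s['width'])
E
python3 st.py
```

```text
1.975 [ 0.6226 -0.1249  0.2497] x [-0.0009  0.0008 -1.    ] yaw of jaws -89.85641515714832 q [ 0.414   0.3538 -0.3638  1.5428  0.1287  1.2697 -1.5358] F [ 0.1572 -0.3443  0.2384] 0.049795634841200795
```

>>> arm_command:
  increments:
    - {"claw": 5, "tx": 0, "ty": 0, "tz": -5, "roll": 0}
    - {"claw": 5, "tx": 0, "ty": 0, "tz": -10, "roll": 0}
    - {"claw": 5, "tx": 0, "ty": 0, "tz": -11.7, "roll": 0}
    - {"claw": 5, "tx": 1.5, "ty": 0, "tz": -11.7, "roll": 0}
    - {"claw": 5, "tx": 2.7, "ty": 0, "tz": -11.7, "roll": 0}

```text
clock: 2.6
ee_pos: [0.6502, -0.1254, 0.1365]
eef_rot: [3.039, 1.569, -0.101]
force: [0.4, -0.2, 0.8]
width: 0.0501
```

>>> arm_command:
  increments:
    - {"claw": 2, "tx": 0, "ty": 0, "tz": 0, "roll": 0}
    - {"claw": 0.5, "tx": 0, "ty": 0, "tz": 0, "roll": 0}
    - {"claw": 0.5, "tx": 0, "ty": 0, "tz": 0, "roll": 0}
    - {"claw": 0.5, "tx": 0, "ty": 0, "tz": 0, "roll": 0}
    - {"claw": 0.5, "tx": 0, "ty": 0, "tz": 0, "roll": 0}
  squeeze: 30

```text
clock: 3.22
ee_pos: [0.6488, -0.126, 0.1353]
eef_rot: [1.571, 1.57, -1.57]
force: [0.0, 0.5, 0.5]
width: 0.0097
```

>>> arm_command:
  increments:
    - {"claw": 0.5, "tx": -0.3, "ty": 0, "tz": 0, "roll": 0}
    - {"claw": 0.5, "tx": -0.8, "ty": 0, "tz": 0, "roll": 0}
    - {"claw": 0.5, "tx": -1.3, "ty": 0, "tz": 0, "roll": 0}
    - {"claw": 0.5, "tx": -1.8, "ty": 0, "tz": 0, "roll": 0}
    - {"claw": 0.5, "tx": -2.4, "ty": 0, "tz": 0, "roll": 0}

```text
clock: 3.85
ee_pos: [0.6247, -0.1258, 0.1354]
eef_rot: [2.18, 1.57, -0.96]
force: [2.4, -4.8, 0.4]
width: 0.0098
```

```bash
python3 st.py; python3 -c "
from h import *
f=grab('scene');save(f,'s1.png',(250,80,450,230),4)"
```

```text
3.85 [ 0.6247 -0.1258  0.1354] x [ 0.0003 -0.0005 -1.    ] yaw of jaws -89.92147976899355 q [ 0.4019  0.4548 -0.3497  1.6534  0.1736  1.0636 -1.5691] F [ 2.4488 -4.8114  0.4167] 0.009829567796494697
```

View pics/s1.png

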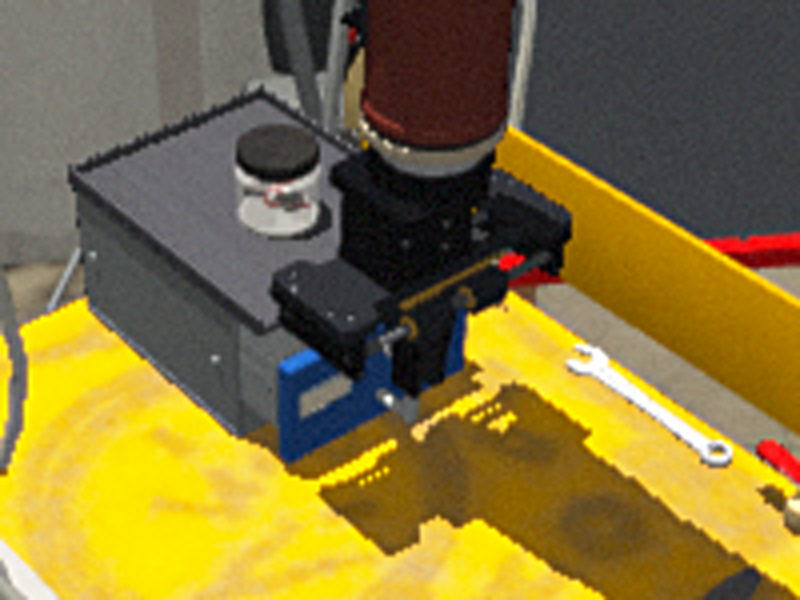

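The drawer has come out about 24 mm with the gripper, and the jar is undisturbed. Now I'll regrip lower.

>>> arm_command:
  increments:
    - {"claw": 3, "tx": 0, "ty": 0, "tz": 0, "roll": 0}
    - {"claw": 3, "tx": 0, "ty": 0, "tz": 0, "roll": 0}
    - {"claw": 3, "tx": 0.1, "ty": 0, "tz": -0.8, "roll": 0}
    - {"claw": 3, "tx": 0.1, "ty": 0, "tz": -1.6, "roll": 0}
    - {"claw": 3, "tx": 0.1, "ty": 0, "tz": -1.6, "roll": 0}

```text
clock: 4.53
ee_pos: [0.6254, -0.1251, 0.1179]
eef_rot: [-0.3, 1.569, 2.844]
force: [-0.2, -0.4, 0.6]
width: 0.0298
```

>>> arm_command:
  increments:
    - {"claw": 1, "tx": 0, "ty": 0, "tz": 0, "roll": 0}
    - {"claw": 0.5, "tx": 0, "ty": 0, "tz": 0, "roll": 0}
    - {"claw": 0.5, "tx": 0, "ty": 0, "tz": 0, "roll": 0}
    - {"claw": 0.5, "tx": 0, "ty": 0, "tz": 0, "roll": 0}
  squeeze: 40

```text
clock: 5.03
ee_pos: [0.6261, -0.1259, 0.1195]
eef_rot: [2.244, 1.57, -0.896]
force: [-0.2, -1.9, 0.0]
width: 0.01
```

>>> arm_command:
  increments:
    - {"claw": 0.5, "tx": -0.3, "ty": 0, "tz": 0, "roll": 0}
    - {"claw": 0.5, "tx": -0.6, "ty": 0, "tz": 0, "roll": 0}
    - {"claw": 0.5, "tx": -0.9, "ty": 0, "tz": 0, "roll": 0}
    - {"claw": 0.5, "tx": -1.2, "ty": 0, "tz": 0, "roll": 0}

```text
clock: 5.52
ee_pos: [0.6139, -0.1258, 0.1195]
eef_rot: [2.398, 1.57, -0.742]
force: [2.1, -4.4, 0.2]
width: 0.01
```

>>> arm_command:
  increments:
    - {"claw": 0.5, "tx": -0.2, "ty": 0, "tz": 0, "roll": 0}
    - {"claw": 0.5, "tx": -0.4, "ty": 0, "tz": 0, "roll": 0}
    - {"claw": 0.5, "tx": -0.6, "ty": 0, "tz": 0, "roll": 0}

```text
clock: 5.9
ee_pos: [0.608, -0.1258, 0.1195]
eef_rot: [2.362, 1.57, -0.778]
force: [3.6, -5.3, 0.4]
width: 0.0095
```

>>> arm_command:
  increments:
    - {"claw": 0.5, "tx": -0.2, "ty": 0, "tz": 0, "roll": 0}
    - {"claw": 0.5, "tx": -0.4, "ty": 0, "tz": 0, "roll": 0}

```text
clock: 6.15
ee_pos: [0.604, -0.1258, 0.1195]
eef_rot: [2.336, 1.57, -0.804]
force: [2.8, -4.1, -0.1]
width: 0.0099
```

>>> arm_command:
  increments:
    - {"claw": 0.5, "tx": -0.2, "ty": 0, "tz": 0, "roll": 0}
    - {"claw": 0.5, "tx": -0.4, "ty": 0, "tz": 0, "roll": 0}

```text
clock: 6.4
ee_pos: [0.6014, -0.1257, 0.1197]
eef_rot: [3.018, 1.567, -0.122]
force: [14.1, -4.6, -6.1]
width: 0.0101
```

Catch felt at TCP x 0.6014 (14 N). I'll ease off a little and lift.

>>> arm_command:
  increments:
    - {"claw": 0.5, "tx": 0.25, "ty": 0, "tz": 0, "roll": 0}
    - {"claw": 0.5, "tx": 0.3, "ty": 0, "tz": 0.3, "roll": 0}
    - {"claw": 0.5, "tx": 0.35, "ty": 0, "tz": 0.6, "roll": 0}
    - {"claw": 0.5, "tx": 0.4, "ty": 0, "tz": 0.9, "roll": 0}
  squeeze: 45

```text
clock: 6.9
ee_pos: [0.603, -0.1258, 0.1273]
eef_rot: [0.052, 1.569, -3.088]
force: [3.2, -4.8, -6.4]
width: 0.0098
```

```bash
python3 st.py
```

```text
6.9 [ 0.603  -0.1258  0.1273] x [-0.0022 -0.0001 -1.    ] yaw of jaws -89.91573338109963 q [ 0.4162  0.427  -0.3529  1.7126  0.1677  1.034  -1.5633] F [ 3.1956 -4.8337 -6.4117] 0.009793352720516896
```

>>> arm_command:
  increments:
    - {"claw": 0.5, "tx": 0.05, "ty": 0, "tz": 0.3, "roll": 0}
    - {"claw": 0.5, "tx": 0.1, "ty": 0, "tz": 0.6, "roll": 0}
    - {"claw": 0.5, "tx": 0.15, "ty": 0, "tz": 0.9, "roll": 0}
    - {"claw": 0.5, "tx": 0.15, "ty": 0, "tz": 1.05, "roll": 0}

```text
clock: 7.4
ee_pos: [0.6043, -0.1258, 0.1377]
eef_rot: [0.038, 1.568, -3.102]
force: [2.5, -4.8, -5.9]
width: 0.0095
```

```bash
python3 st.py; python3 -c "
from h import *
f=grab('scene');save(f,'s2.png',(270,90,430,210),5)"
```

```text
7.4 [ 0.6043 -0.1258  0.1377] x [-0.0029 -0.0001 -1.    ] yaw of jaws -89.92227803154616 q [ 0.417   0.4182 -0.3546  1.7009  0.1633  1.0545 -1.5602] F [ 2.5371 -4.8012 -5.872 ] 0.009499640797227779
```

View pics/s2.png

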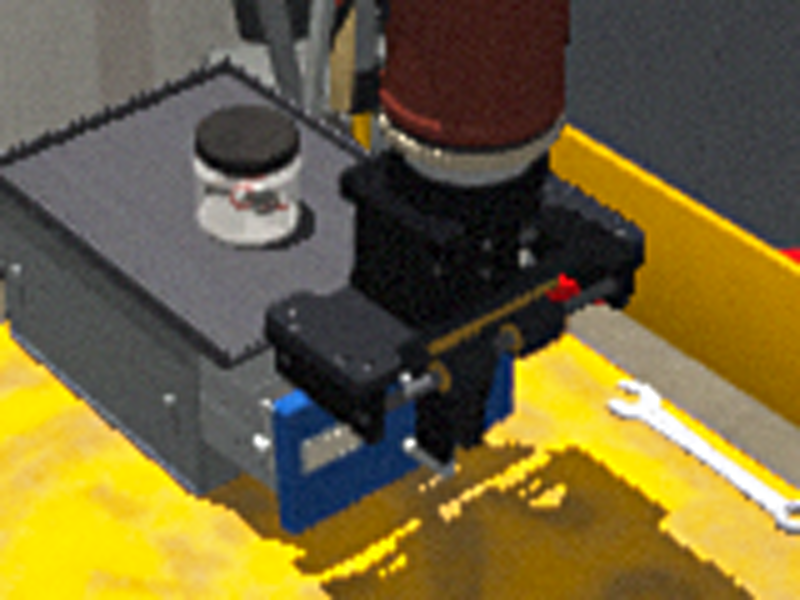

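The picture shows the drawer front tipped up with the gripper and the jar standing. Now I'll pull while it's lifted.

>>> arm_command:
  increments:
    - {"claw": 0.5, "tx": -0.2, "ty": 0, "tz": 0.05, "roll": 0}
    - {"claw": 0.5, "tx": -0.5, "ty": 0, "tz": 0.05, "roll": 0}
    - {"claw": 0.5, "tx": -0.8, "ty": 0, "tz": 0.05, "roll": 0}
    - {"claw": 0.5, "tx": -1.1, "ty": 0, "tz": 0.05, "roll": 0}

```text
clock: 7.95
ee_pos: [0.5934, -0.1258, 0.1382]
eef_rot: [0.052, 1.568, -3.088]
force: [2.0, -4.5, -5.1]
width: 0.0098
```

```bash
python3 st.py
```

```text
7.95 [ 0.5934 -0.1258  0.1382] x [-0.0024 -0.0001 -1.    ] yaw of jaws -89.92174892025619 q [ 0.4254  0.3981 -0.357   1.728   0.1576  1.046  -1.555 ] F [ 1.9989 -4.4983 -5.1369] 0.009778402357796735
```

Past the catch, with only friction force. Pull on.

>>> arm_command:
  increments:
    - {"claw": 0.5, "tx": -0.5, "ty": 0, "tz": 0, "roll": 0}
    - {"claw": 0.5, "tx": -1.0, "ty": 0, "tz": 0, "roll": 0}
    - {"claw": 0.5, "tx": -1.5, "ty": 0, "tz": 0, "roll": 0}
    - {"claw": 0.5, "tx": -2.0, "ty": 0, "tz": 0, "roll": 0}
    - {"claw": 0.5, "tx": -2.4, "ty": 0, "tz": 0, "roll": 0}

```text
clock: 8.57
ee_pos: [0.5693, -0.1257, 0.1382]
eef_rot: [0.043, 1.568, -3.097]
force: [2.3, -6.0, -5.6]
width: 0.0098
```

>>> arm_command:
  increments:
    - {"claw": 0.5, "tx": -0.1, "ty": 0, "tz": -0.4, "roll": 0}
    - {"claw": 0.5, "tx": -0.2, "ty": 0, "tz": -0.8, "roll": 0}
    - {"claw": 0.5, "tx": -0.3, "ty": 0, "tz": -1.2, "roll": 0}
    - {"claw": 0.5, "tx": -0.4, "ty": 0, "tz": -1.6, "roll": 0}
    - {"claw": 0.5, "tx": -0.4, "ty": 0, "tz": -1.8, "roll": 0}

```text
clock: 9.2
ee_pos: [0.566, -0.1257, 0.1207]
eef_rot: [0.273, 1.57, -2.867]
force: [0.8, -5.3, -1.0]
width: 0.0097
```

```bash
python3 st.py
```

```text
9.2 [ 0.566  -0.1257  0.1207] x [-0.0009 -0.0003 -1.    ] yaw of jaws -89.91798523697678 q [ 0.4424  0.3691 -0.3593  1.8094  0.1526  0.9911 -1.5481] F [ 0.8219 -5.3044 -1.0446] 0.009700992452045696
```

>>> arm_command:
  increments:
    - {"claw": 0.5, "tx": -0.7, "ty": 0, "tz": -0.05, "roll": 0}
    - {"claw": 0.5, "tx": -1.4, "ty": 0, "tz": -0.05, "roll": 0}
    - {"claw": 0.5, "tx": -2.1, "ty": 0, "tz": -0.05, "roll": 0}
    - {"claw": 0.5, "tx": -2.8, "ty": 0, "tz": -0.05, "roll": 0}
    - {"claw": 0.5, "tx": -3.4, "ty": 0, "tz": -0.05, "roll": 0}

```text
clock: 9.82
ee_pos: [0.5323, -0.1256, 0.1207]
eef_rot: [2.454, 1.57, -0.686]
force: [2.9, -5.0, -1.3]
width: 0.0098
```

>>> arm_command:
  increments:
    - {"claw": 0.5, "tx": -0.3, "ty": 0, "tz": 0, "roll": 0}
    - {"claw": 0.5, "tx": -0.6, "ty": 0, "tz": 0, "roll": 0}
    - {"claw": 0.5, "tx": -0.8, "ty": 0, "tz": 0, "roll": 0}

```text
clock: 10.2
ee_pos: [0.5251, -0.1256, 0.121]
eef_rot: [2.93, 1.569, -0.21]
force: [8.0, -5.2, -2.5]
width: 0.0098
```

>>> arm_command:
  increments:
    - {"claw": 0.5, "tx": -0.2, "ty": 0, "tz": 0, "roll": 0}
    - {"claw": 0.5, "tx": -0.2, "ty": 0, "tz": 0, "roll": 0}

```text
clock: 10.45
ee_pos: [0.5248, -0.1256, 0.1219]
eef_rot: [3.012, 1.565, -0.128]
force: [10.4, -5.2, -3.2]
width: 0.0092
```

End stop felt. Release, rise and look.

>>> arm_command:
  increments:
    - {"claw": 0.5, "tx": 0.15, "ty": 0, "tz": 0, "roll": 0}
    - {"claw": 4, "tx": 0.15, "ty": 0, "tz": 0, "roll": 0}
    - {"claw": 4, "tx": 0.15, "ty": 0, "tz": 0, "roll": 0}
    - {"claw": 4, "tx": 0.15, "ty": 0, "tz": 0, "roll": 0}
    - {"claw": 4, "tx": 0.15, "ty": 0, "tz": 4, "roll": 0}

```text
clock: 11.08
ee_pos: [0.5219, -0.1246, 0.1585]
eef_rot: [-0.326, 1.564, 2.818]
force: [0.5, 0.6, 0.3]
width: 0.0375
```

>>> arm_command:
  increments:
    - {"claw": 6, "tx": 0, "ty": 3, "tz": 5, "roll": 0.18}
    - {"claw": 6, "tx": -1, "ty": 7, "tz": 9, "roll": 0.36}
    - {"claw": 6, "tx": -3, "ty": 12, "tz": 12, "roll": 0.54}
    - {"claw": 6, "tx": -4, "ty": 17, "tz": 12, "roll": 0.72}
    - {"claw": 6, "tx": -5, "ty": 22, "tz": 12, "roll": 0.9}

```text
clock: 11.7
ee_pos: [0.4732, 0.0964, 0.2813]
eef_rot: [1.89, 1.57, -0.344]
force: [0.5, -0.3, 0.1]
width: 0.0597
```

```bash
python3 st.py; cat > m3.py <<'E'
from h import *
import pickle
np.set_printoptions(precision=4,suppress=True)
ims=[]
for n in('top','scene'):
    f=grab(n);pickle.dump(f,open(n+'1.pkl','wb'));print(n)
    P,c,uv=cloud(f,[(.50,.55),(-.17,-.08),(.035,.095)]);print('handle',len(P),P.min(0),P.max(0))
    P,c,uv=cloud(f,[(.50,.72),(-.25,-.02),(.015,.125)]);k=(c[:,2]>c[:,0]+25)
    print('blue',rect(P[k]),P[k].min(0),P[k].max(0))
    P,c,uv=cloud(f,[(.43,.51),(.12,.20),(.030,.055)]);k=c.max(1)<90
    print('coil',rect(P[k]) if k.sum() else None,k.sum())
    ims.append(f['color'][130:230,320:460,::-1] if n=='top' else f['color'][100:230,270:430,::-1])
cv2.imwrite('pics/c2.png',np.hstack([cv2.resize(i,(400,300),interpolation=cv2.INTER_CUBIC) for i in ims]))
E
python3 m3.py
```

```text
11.7 [0.4732 0.0964 0.2813] x [ 0.0009 -0.0003 -1.    ] yaw of jaws -37.98646561699838 q [ 0.3304  0.0338 -0.6292  1.8463  0.0214  1.2672 -0.9679] F [ 0.5417 -0.2643  0.0903] 0.059660664384051834
top
handle 100 [ 0.5236 -0.1309  0.0352] [ 0.5496 -0.1212  0.0835]
blue (array([ 576.7, -125.5]), 157.8, 35.8, 89.8) [ 0.5585 -0.2043  0.0218] [ 0.5946 -0.0465  0.0984]
coil None 0
scene
handle 91 [ 0.5218 -0.1292  0.0356] [ 0.5494 -0.1177  0.0835]
blue (array([ 566.5, -121.8]), 158.7, 73.6, 90.0) [ 0.5297 -0.2012  0.0153] [ 0.6033 -0.0425  0.0955]
coil (array([474.5, 168.2]), 30.0, 28.4, 62.7) 121
```

View pics/c2.png

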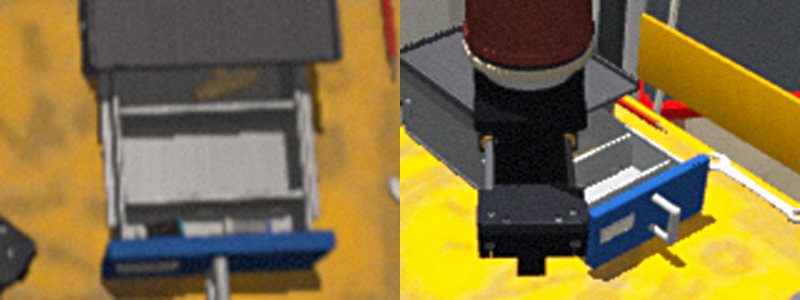

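The drawer has moved 126 mm from 14 mm ajar, so it is at its stop. It is level, and the middle bay is empty. Now for the coil.

>>> arm_command:
  increments:
    - {"claw": 6, "tx": 0.2, "ty": 3, "tz": 0, "roll": 0.15}
    - {"claw": 6, "tx": 0.2, "ty": 6.2, "tz": 0, "roll": 0.28}
    - {"claw": 6, "tx": 0.2, "ty": 6.2, "tz": -5, "roll": 0.28}
    - {"claw": 6, "tx": 0.2, "ty": 6.2, "tz": -10, "roll": 0.28}
    - {"claw": 6, "tx": 0.2, "ty": 6.2, "tz": -14, "roll": 0.28}

```text
clock: 12.42
ee_pos: [0.4753, 0.1563, 0.1388]
eef_rot: [-0.901, 1.569, -2.862]
force: [0.5, -0.9, -0.1]
width: 0.0601
```

```bash
python3 st.py;python3 -c "
from h import *
f=grab('scene');save(f,'s3.png',(230,150,390,330),4)"
```

```text
12.425 [0.4753 0.1563 0.1388] x [-0.0014 -0.0004 -1.    ] yaw of jaws -22.323434512564244 q [ 0.2134  0.2425 -0.6839  1.9692  0.1819  0.9921 -0.9461] F [ 0.4783 -0.8638 -0.0715] 0.06009621199210263
```

View pics/s3.png

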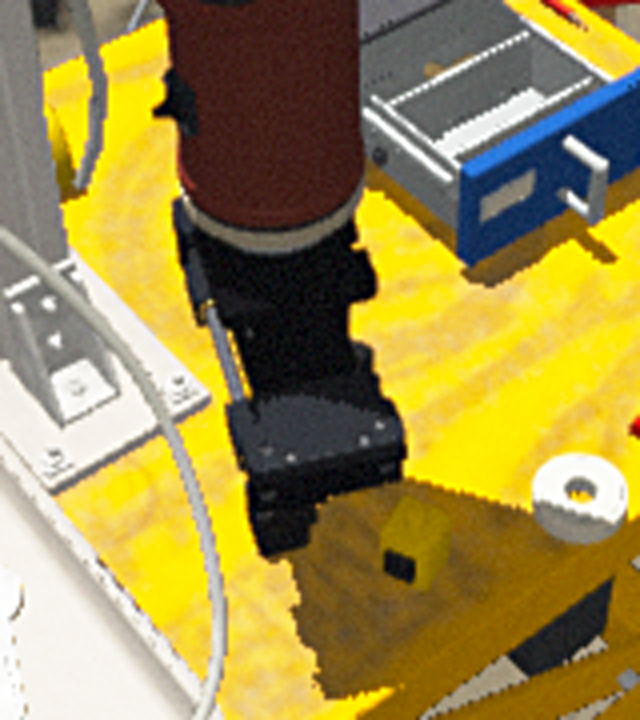

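The body hangs clear of the hose (hose at crop x≈200, body from x≈235 at its closest). Descend and grip.

>>> arm_command:
  increments:
    - {"claw": 6, "tx": 0, "ty": 0, "tz": -2.5, "roll": 0}
    - {"claw": 6, "tx": 0, "ty": 0, "tz": -4.5, "roll": 0}
    - {"claw": 6, "tx": 0, "ty": 0, "tz": -5.9, "roll": 0}
    - {"claw": 6, "tx": 0, "ty": 0, "tz": -5.9, "roll": 0}
    - {"claw": 4, "tx": 0, "ty": 0, "tz": -5.9, "roll": 0}
  squeeze: 15

```text
clock: 13.1
ee_pos: [0.4765, 0.1568, 0.0826]
eef_rot: [2.229, 1.57, 0.269]
force: [0.3, -0.7, -1.0]
width: 0.0558
```

>>> arm_command:
  increments:
    - {"claw": 2, "tx": 0, "ty": 0, "tz": 0, "roll": 0}
    - {"claw": 2, "tx": 0, "ty": 0, "tz": 0, "roll": 0}
    - {"claw": 2, "tx": 0, "ty": 0, "tz": 0, "roll": 0}
    - {"claw": 2, "tx": 0, "ty": 0, "tz": 0, "roll": 0}
  squeeze: 15

```text
clock: 13.6
ee_pos: [0.4761, 0.1567, 0.082]
eef_rot: [1.736, 1.571, -0.224]
force: [-0.6, -1.0, 4.3]
width: 0.0301
```

```bash
python3 st.py
```

```text
13.6 [0.4761 0.1567 0.082 ] x [ 0.0002 -0.     -1.    ] yaw of jaws -22.28732710515623 q [ 0.1771  0.3299 -0.6569  2.011   0.2592  0.8823 -1.0091] F [-0.5557 -0.9823  4.2562] 0.03006056321205773
```

>>> arm_command:
  increments:
    - {"claw": 2, "tx": 0, "ty": 0, "tz": 2, "roll": 0}
    - {"claw": 2, "tx": 0, "ty": 0, "tz": 6, "roll": 0}
    - {"claw": 2, "tx": 0, "ty": 0, "tz": 11, "roll": 0}
    - {"claw": 2, "tx": 0, "ty": -1, "tz": 16, "roll": 0}
    - {"claw": 2, "tx": 0, "ty": -4, "tz": 19, "roll": -0.1}

```text
clock: 14.22
ee_pos: [0.4762, 0.1179, 0.2742]
eef_rot: [2.406, 1.568, 0.347]
force: [0.5, -1.4, -1.5]
width: 0.0301
```

>>> arm_command:
  increments:
    - {"claw": 2, "tx": 0, "ty": -4, "tz": 0, "roll": -0.18}
    - {"claw": 2, "tx": 2, "ty": -8, "tz": 0, "roll": -0.36}
    - {"claw": 2, "tx": 4, "ty": -12, "tz": 0, "roll": -0.54}
    - {"claw": 2, "tx": 7, "ty": -16, "tz": 0, "roll": -0.72}
    - {"claw": 2, "tx": 10, "ty": -20, "tz": 0, "roll": -0.9}

```text
clock: 14.85
ee_pos: [0.5766, -0.0848, 0.2715]
eef_rot: [0.728, 1.57, -2.238]
force: [1.2, 0.6, -0.5]
width: 0.03
```

>>> arm_command:
  increments:
    - {"claw": 2, "tx": 3, "ty": -2.5, "tz": 0, "roll": -0.18}
    - {"claw": 2, "tx": 5.5, "ty": -4.2, "tz": 0, "roll": -0.18}
    - {"claw": 2, "tx": 5.5, "ty": -4.2, "tz": -4, "roll": -0.18}
    - {"claw": 2, "tx": 5.5, "ty": -4.2, "tz": -8, "roll": -0.18}

```text
clock: 15.35
ee_pos: [0.6312, -0.1256, 0.1904]
eef_rot: [-1.904, 1.571, 1.239]
force: [-0.0, 0.4, -1.3]
width: 0.03
```

```bash
python3 st.py;python3 -c "
from h import *
f=grab('scene');save(f,'s4.png',(270,80,430,220),5)"
```

```text
15.35 [ 0.6312 -0.1256  0.1904] x [ 0.0001  0.0002 -1.    ] yaw of jaws -89.91822635519794 q [ 0.4339  0.42   -0.3961  1.5859  0.1715  1.1701 -1.5677] F [-0.0036  0.3863 -1.3237] 0.03002002625291414
```

View pics/s4.png

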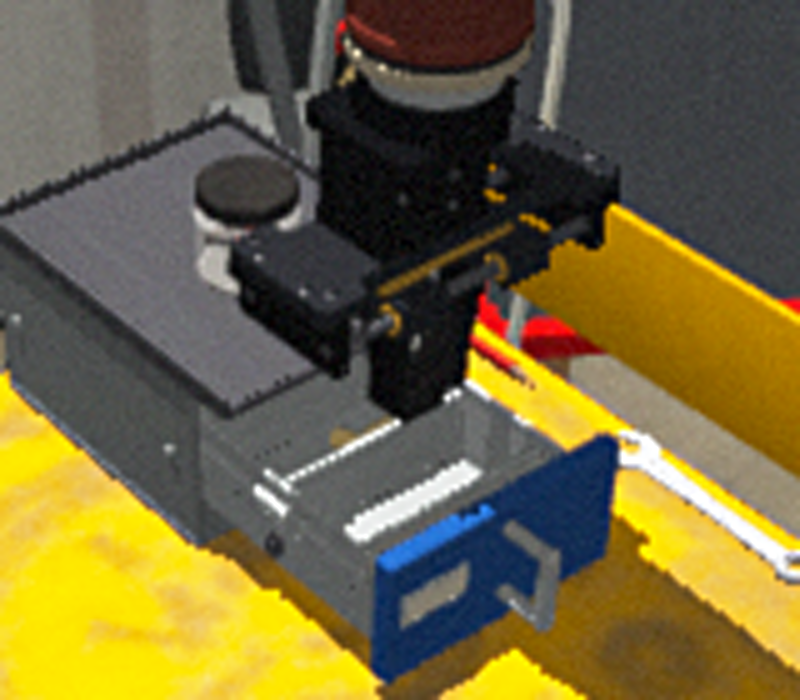

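The picture shows the coil held between the fingers over the middle bay and the jar upright. Lower it.

>>> arm_command:
  increments:
    - {"claw": 2, "tx": 0, "ty": 0, "tz": -3, "roll": 0}
    - {"claw": 2, "tx": 0, "ty": 0, "tz": -6, "roll": 0}
    - {"claw": 2, "tx": 0, "ty": 0, "tz": -7.5, "roll": 0}
    - {"claw": 2, "tx": 0, "ty": 0, "tz": -8.2, "roll": 0}
    - {"claw": 2, "tx": 0, "ty": 0, "tz": -8.4, "roll": 0}

```text
clock: 16.02
ee_pos: [0.6314, -0.1253, 0.1083]
eef_rot: [3.028, 1.57, -0.112]
force: [0.4, 0.7, -0.7]
width: 0.0302
```

>>> arm_command:
  increments:
    - {"claw": 2, "tx": 0, "ty": 0, "tz": -0.1, "roll": 0}
    - {"claw": 2, "tx": 0, "ty": 0, "tz": -0.2, "roll": 0}
    - {"claw": 2, "tx": 0, "ty": 0, "tz": -0.2, "roll": 0}

```text
clock: 16.4
ee_pos: [0.6312, -0.1254, 0.1061]
eef_rot: [2.948, 1.57, -0.191]
force: [-0.4, -0.4, -1.3]
width: 0.0299
```

>>> arm_command:
  increments:
    - {"claw": 2, "tx": 0, "ty": 0, "tz": -0.1, "roll": 0}
    - {"claw": 2, "tx": 0, "ty": 0, "tz": -0.2, "roll": 0}
    - {"claw": 2, "tx": 0, "ty": 0, "tz": -0.2, "roll": 0}

```text
clock: 16.77
ee_pos: [0.6311, -0.1254, 0.104]
eef_rot: [2.8, 1.571, -0.34]
force: [-0.4, 0.0, 2.2]
width: 0.0299
```

Floor contact (force rose from -1.3 to +2.2 N at TCP z 0.104, as expected). Release and rise.

>>> arm_command:
  increments:
    - {"claw": 3.6, "tx": 0, "ty": 0, "tz": 0, "roll": 0}
    - {"claw": 5, "tx": 0, "ty": 0, "tz": 0, "roll": 0}
    - {"claw": 5, "tx": 0, "ty": 0, "tz": 0, "roll": 0}
    - {"claw": 5, "tx": 0, "ty": 0, "tz": 2, "roll": 0}
    - {"claw": 5, "tx": 0, "ty": 0, "tz": 5, "roll": 0}

```text
clock: 17.4
ee_pos: [0.6307, -0.1252, 0.1547]
eef_rot: [-0.371, 1.57, 2.772]
force: [0.1, 0.1, 0.6]
width: 0.0501
```

>>> arm_command:
  increments:
    - {"claw": 5, "tx": 0, "ty": 0, "tz": 5, "roll": 0}
    - {"claw": 5, "tx": -2, "ty": 0, "tz": 10, "roll": 0}
    - {"claw": 5, "tx": -7, "ty": 2, "tz": 13, "roll": 0}
    - {"claw": 5, "tx": -11, "ty": 6, "tz": 15, "roll": 0}
    - {"claw": 5, "tx": -15, "ty": 10, "tz": 15, "roll": 0}

```text
clock: 18.02
ee_pos: [0.4804, -0.0239, 0.307]
eef_rot: [2.967, 1.566, -0.173]
force: [-1.0, 2.5, 0.4]
width: 0.0501
```

```bash
python3 st.py; cat > m4.py <<'E'
from h import *
np.set_printoptions(precision=4,suppress=True)
ims=[]
for n in('top','scene'):
    f=grab(n);print(n)
    P,c,uv=cloud(f,[(.50,.55),(-.17,-.08),(.035,.095)]);print('handle',len(P),P.min(0) if len(P) else'',P.max(0) if len(P) else '')
    P,c,uv=cloud(f,[(.60,.67),(-.18,-.07),(.050,.08)]);k=c.max(1)<90
    print('coil top',rect(P[k]),k.sum(),np.median(P[k],0),P[:,2].max())
    P,c,uv=cloud(f,[(.70,.85),(-.19,-.05),(.17,.2)]);print('jar lid',rect(P))
    ims.append(f['color'][110:210,320:460,::-1] if n=='top' else f['color'][90:220,270:430,::-1])
cv2.imwrite('pics/c3.png',np.hstack([cv2.resize(i,(400,300),interpolation=cv2.INTER_CUBIC) for i in ims]))
E
python3 m4.py
```

```text
18.025 [ 0.4804 -0.0239  0.307 ] x [ 0.0049 -0.0009 -1.    ] yaw of jaws -89.90044215233844 q [ 0.4495  0.0017 -0.4882  1.8204  0.0019  1.3148 -1.6083] F [-1.0009  2.4831  0.3621] 0.05014762105466721
top
handle 0
  return _methods._mean(a, axis=axis, dtype=dtype,
  ret = um.true_divide(
Traceback (most recent call last):
  File "m4.py", line 8, in <module>
    print('coil top',rect(P[k]),k.sum(),np.median(P[k],0),P[:,2].max())
                                                          ~~~~~~~~~~^^
ValueError: zero-size array to reduction operation maximum which has no identity
```

The arm blocks the top view, so I'll move it aside and look again.

>>> arm_command:
  increments:
    - {"claw": 5, "tx": -1, "ty": 5, "tz": 0, "roll": 0}
    - {"claw": 5, "tx": -1, "ty": 9, "tz": 0, "roll": 0.1}
    - {"claw": 5, "tx": -1, "ty": 12, "tz": 0, "roll": 0.2}
    - {"claw": 5, "tx": -1, "ty": 12, "tz": 0, "roll": 0.2}

```text
clock: 18.58
ee_pos: [0.4709, 0.0972, 0.3045]
eef_rot: [-2.843, 1.57, 0.506]
force: [0.1, -0.7, -0.8]
width: 0.0503
```

```bash
python3 st.py; python3 m4.py
```

```text
18.575 [0.4709 0.0972 0.3045] x [ 0.0009  0.0005 -1.    ] yaw of jaws -78.07785318519615 q [ 0.3219  0.0117 -0.6145  1.8171  0.0068  1.314  -1.6569] F [ 0.143  -0.7328 -0.7871] 0.05029531521607921
top
handle 98 [ 0.5232 -0.131   0.0351] [ 0.5491 -0.1211  0.0839]
coil top (array([ 634.5, -125.3]), 108.0, 65.7, 89.9) 314 [ 0.6407 -0.1244  0.0583] 0.07186947450762937
jar lid (array([ 771.5, -127.2]), 55.1, 56.9, 52.5)
scene
handle 99 [ 0.5219 -0.1278  0.0351] [ 0.5497 -0.1164  0.0822]
coil top (array([ 634.6, -141.6]), 69.7, 66.7, 89.1) 91 [ 0.6333 -0.1183  0.0577] 0.07081710326298951
jar lid (array([0., 0.]), 0.0, 0.0, 0.0)
```

View pics/c3.png

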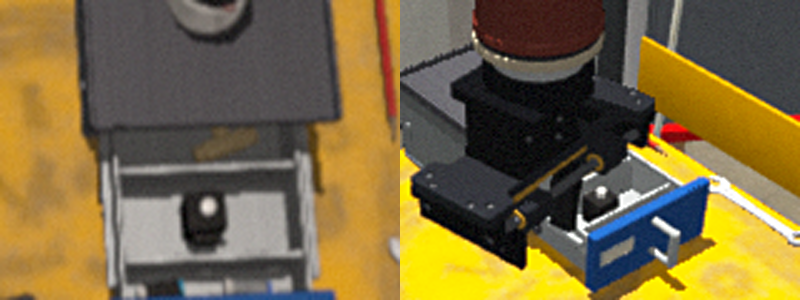

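The coil stands upright in the middle bay, with its white stub up at crop (208,205). The drawer is still fully out, the jar hasn't moved, and the arm is clear. Handing in.

```bash
python3 -c "
from workcell import manip,monitor
print(manip.sign_off())"
```

```text
the job is handed in; nothing more can be done
None
```

I pulled the drawer out to its end stop and stood the small black coil upright in the middle bay. I handed the job in at about 18.6 s of the 66 s allowed; no verdict was reported.

- **Drawer:** It started about 14 mm ajar. I gripped the handle near its top with the tool upright, because the moves allow no tilt, and regripped lower once it was clear of the overhang. I felt the catch at about 62 mm (14 N). I lifted the handle 18 mm there, pulled on about 35 mm and let it down level. I then pulled to the stop (8–10 N).
- **Last checks on the drawer:** The handle's front edge was at x 0.523 m, against 0.649 m at the start. That is 126 mm of travel, or about 140 mm out. The handle's height was the same as at the start, so it sits level.
- **Coil:** The last pictures show it upright and released in the middle of the bay. Floor contact came at the expected height (TCP z 0.104 m).
- **Jar:** The top camera puts it within 0.3 mm of its first position.
- **Checks that failed or disagreed:**
    - The two cameras differ by about 4 mm in y. I trusted the top one, which agreed with the grip on the handle.
    - The depth-based fit of the coil's outline in the bay was mixed up with the drawer walls, so its pose there rests on the pictures and the contact force.
    - The arm hid the jar in the last scene view, so its last position comes from the top camera alone.

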